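# Sweep leftover nuts off the vacuum stand into the parts bin

## Task

Clear the leftover hex nuts off the aluminium plate of the low vacuum stand: sweep all four over its edge into the blue parts bin with the fingertips, none into the red scrap bin or onto the bench. Only push them along the plate, never pinch or lift them, and leave the small amber jar, the copper gasket and everything else where it is.

Things in the scene. Friction and masses are not known exactly. Their poses are not given: they have to be found in the camera images.
- stand: fixed wooden stand with a flat aluminium plate, its top 75 mm above the bench, no rims. Origin at bench level under the middle of the plate's clear part; x points away from the robot, y to the left edge (yaw within 13 degrees). Plate: x -120 to +245, y -150 to +150 mm. Nuts start in two bands 62 to 90 mm either side of x = 0, two to a band, 90 mm or more apart; jar and gasket between.
- viewport (a point): steel viewport flange bolted to the far end of the plate, 112 mm across, rising 48 mm above the plate, bolt heads included. This point: the centre of its top glass, 43 mm above the plate, at x = +185, y = 0 mm of the stand. Fixed.
- blue_bin: fixed blue open-topped parts bin, 230 mm along the stand's edge (its x), 125 mm wide (y), 44 mm high, walls 3 mm, parallel to the stand, under its left or right edge (varies), its centre on the stand's y axis, 200 mm out. Its rim lies 31 mm below the plate top and reaches 12 mm in under the plate: nuts pushed over the edge drop in. Origin at the centre of its underside.
- blue_bin_floor (a point): centre of the blue bin's inner floor, 3 mm above the bench; axes as the bin.
- red_bin: fixed red plastic scrap bin of the same size under the other side edge of the stand; no nut belongs in it. Origin at the centre of its underside.
- nut1: one of four loose dark steel M16 hex nuts lying flat on the stand's plate: 24 mm across flats, 27.7 mm across corners, 14 mm high, 16 mm bore, about 34 g; slides freely when pushed. Origin at the centre of its underside, z up along the bore; local x points at a flat.
- nut2: one of four loose dark steel M16 hex nuts lying flat on the stand's plate: 24 mm across flats, 27.7 mm across corners, 14 mm high, 16 mm bore, about 34 g; slides freely when pushed. Origin at the centre of its underside, z up along the bore; local x points at a flat.
- nut3: one of four loose dark steel M16 hex nuts lying flat on the stand's plate: 24 mm across flats, 27.7 mm across corners, 14 mm high, 16 mm bore, about 34 g; slides freely when pushed. Origin at the centre of its underside, z up along the bore; local x points at a flat.
- nut4: one of four loose dark steel M16 hex nuts lying flat on the stand's plate: 24 mm across flats, 27.7 mm across corners, 14 mm high, 16 mm bore, about 34 g; slides freely when pushed. Origin at the centre of its underside, z up along the bore; local x points at a flat.
- jar: small amber glass jar with a red cap standing loose on the plate, 40 mm across, 52 mm high, 70 g. Origin at the centre of its underside. To be left where it is.
- gasket: loose flat copper gasket ring lying on the plate, 48 mm outer and 37 mm inner diameter, 3 mm thick. Origin at the centre of its underside. To be left where it is.
- white_jar: white plastic jar with a red cap on the bench to the left, 64 mm across, 85 mm high. Origin at the centre of its underside. Bystander.
- wrench: steel wrench lying flat on the bench to the left. Bystander.
- screwdriver: screwdriver with a blue handle lying on the bench to the right. Bystander.
- beaker: glass beaker standing on the bench to the right, 70 mm across, 90 mm high. Origin at the centre of its underside. Bystander.

How it is judged:
By the outcome, as a careful person would: the job done as asked, in the order asked, and still so for the second after the job is handed in, with the robot touching nothing.
It also fails if it takes over 72 s, if anything falls off the work surface, if the arm or the gripper's body presses on something with over 40 N, if the wrist force passes 120 N, or if a joint passes its speed limit or range.

## Robot

A 6-joint arm with a two-finger parallel gripper is mounted at the origin on the work surface. World frame = base frame: x ahead of the robot, y to its left, z up, the work surface at z = 0. Lengths are in m, angles in rad, forces in N, time in s.
With the tool pointing down it reaches from about 0.425 to 0.95 m from the base axis. Payload 3.5 kg.
Tool frame: the origin (TCP) lies midway between the tips of the shut fingers; the grasp point (between the pads) lies ctrl.grasp_offset behind it (ctrl.grasp_offset is the distance from the TCP to the grasp point, in m); x points along the fingers, y is the direction in which the jaws open and shut, and the axes are right-handed (so a half turn about x gives the same grasp; the last joint's range is limited). The gripper opens to 85 mm and grips with 20 to 120 N. Pads are 22 mm wide; open, the fingers measure 114 mm over their backs; the gripper's body (76 mm by 85 mm) begins 54 mm behind the grasp point. The pads swing forward as they close: fully open they stand 13 mm farther back than shut.
Start: joints at [-1.495, 0.286, 1.577, -0, 1.279, -0.15], TCP at [0.151, -0.658, 0.231] pointing down, gripper open.
Joint ranges: [-2.77, 2.77], [-0.9, 2.22], [0.21, 2.48], [-1.53, 4.67], [0.24, 2.81], [-2.84, 2.84]. Speed limits (rad/s): [2.79, 2.79, 3.14, 3.14, 3.14, 3.14].

## Interface

Orientations are given as a unit quaternion [x, y, z, w].
In Python, from plant import readout, read_camera, sign_off, ctrl gives the robot as it stands.
- The arm moves only by the tool drive_tool, never from a script. Its argument "steps" is a list of rows, each a list of 5 numbers: the shift along the tool's x, y, z in cm, then the turn about the tool's x in degrees, then the opening, from 0 (shut) to 1 (fully open). A call has 1 to 10 rows; each row shifts and turns the commanded pose from where the row before left it, along the tool's axes as they then stand; what a row does not reach is not made up. A row lasts 1/10 s, in which the tool goes at most 50 mm and 8.59 degrees, less where a joint would pass 70% of its speed; a pose out of reach is approached as far as the arm can. A call is refused whole if a number of a shift passes 5 or a number of a turn 8.59, either way. A call with a gripper value outside its range is refused whole. The fingers move at their own pace and stop on an object; "force" is the grip in N (left out, the last holds). Time passes only in rows, so rows that do not move let the fingers close. It gives the time, the measured TCP pose, the force and the opening at its end, in the units of the state.
- readout.get_state(): the state, without advancing time (a new reading comes with each control period).
- read_camera(name): name is "scene" or "top" or "wrist"; returns a dict with "frame" (420x560x3 uint8, red, green, blue), "vertical_fov" (degrees; the focal length in pixels is half the picture's height over the tangent of half this angle, whatever the lens; pixels are square), "cx", "cy" (the principal point, pixels), "eye" and "orientation" of the camera in the world. Camera axes: x right, y up, looking along -z (the intrinsics and any distortion apply to the point x, -y, -z); pixel columns grow to the right and rows downward; lengths in m; the calibration is good to about 2 mm. The wrist camera is an equidistant fisheye: a pixel r from the principal point sees the ray r / f radians off the axis. A picture is of the moment at which its call begins. There is no depth.
- sign_off(): hands the job in, once; it reports no verdict.
The state is a dict: "time": time; "qpos": joint angles; "dq": joint speeds; "joint_efforts": joint torques, N m; "eef_pos": TCP position; "tcp_rot": TCP orientation; "contact_force": force on the tool from outside, world axes, zero at the start; "wrist_torque": the same for the moment, N m; "opening": opening from 0.0 (shut) to 1.0 (fully open).
Only numpy, scipy, OpenCV 4.12 (cv2) and the standard library are available. Lean on these libraries where they do the work, as an engineer would, in place of code of your own. Each camera call takes 0.05 s, during which the arm holds its last target. There are 200 camera calls.

## Working session

There is one attempt and no reset: what is moved stays moved. The work goes in short steps, Python scripts to look and compute and a tool call to move; the robot and the scene stay as the last step left them, time stands still between calls to the robot, and variables do not carry over. Pictures are saved under pics/ and viewed, about 8 in all and at most 12, crops included, and the job is handed in when it is done.

Besides the shell and the picture viewer there is one more tool, called as a command line: name --pt "numbers of a row" for each row, then --argument value for the rest. drive_tool: Moves the arm, as the interface text tells. Its arguments: {"type":"object","properties":{"steps":{"type":"array","items":{"type":"array","items":{"type":"number"}}},"force":{"type":"number"}},"required":["steps"]}

```bash
ls; mkdir -p pics
cat > h.py <<'E'
import numpy as np, cv2
from scipy.spatial.transform import Rotation as R
from plant import readout, read_camera, sign_off, ctrl
def cam(n):
    c=read_camera(n); c['f']=210/np.tan(np.radians(c['vertical_fov'])/2) if c['frame'].shape[0]==420 else None
    return c
def ray(c,u,v):
    x=np.array([(u-c['cx'])/c['f'],-(v-c['cy'])/c['f'],-1.])
    return R.from_quat(c['orientation']).apply(x)
def onz(c,u,v,z):
    d=ray(c,u,v); e=np.array(c['eye']); return e+d*(z-e[2])/d[2]
def proj(c,p):
    q=R.from_quat(c['orientation']).inv().apply(np.array(p)-c['eye']); return c['cx']+c['f']*q[0]/-q[2], c['cy']-c['f']*q[1]/-q[2]
def save(c,n): cv2.imwrite('pics/'+n,c['frame'][:,:,::-1])
E
python3 - <<'E'
from h import *
import pickle
for n in('top','scene'):
    c=cam(n); save(c,n+'0.png'); pickle.dump(c,open(n+'0.pkl','wb')); print(n,{k:v for k,v in c.items() if k!='frame'})
s=readout.get_state(); print(s); print(ctrl.grasp_offset)
E
```

```text
pics
top {'vertical_fov': 42.15818871748329, 'cx': 272.9414880272213, 'cy': 212.5498248725066, 'eye': array([0.48700489, 0.01564339, 1.51763588]), 'orientation': array([-0.03087648,  0.02659597,  0.70899082, -0.70403928]), 'f': np.float64(544.8195189462159)}
scene {'vertical_fov': 57.7679854241828, 'cx': 280.0178457260587, 'cy': 209.73918595687914, 'eye': array([ 1.05570262, -0.50238808,  0.79829479]), 'orientation': array([0.35423376, 0.13701808, 0.34456662, 0.85849772]), 'f': np.float64(380.6656668133239)}
{'time': 0.1, 'qpos': array([-1.49500124e+00,  2.87105620e-01,  1.57807200e+00,  3.30682311e-07,
        1.27863445e+00, -1.49986905e-01]), 'dq': array([ 0.00120185, -0.00084692, -0.00296084, -0.00109501,  0.00110806,
        0.00032689]), 'joint_efforts': array([ 9.20192506e-04, -4.07296944e+01, -2.93698686e+01, -1.52640650e-04,
        3.39553648e-03,  3.52466770e-06]), 'eef_pos': array([ 0.15110137, -0.65723459,  0.23004408]), 'tcp_rot': array([ 0.70263453,  0.0804406 , -0.7025761 ,  0.07887232]), 'contact_force': array([ 1.19702418e-01,  4.85325119e-01, -3.37814173e-05]), 'wrist_torque': array([-0.03279872, -0.04152874,  0.02373173]), 'opening': 1.0018359435550666}
0.0187
```

View pics/top0.png

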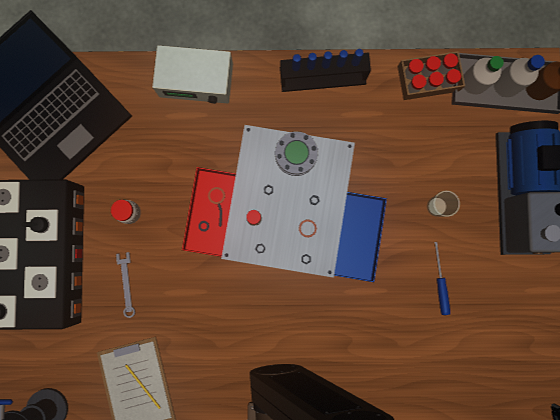

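View pics/scene0.png

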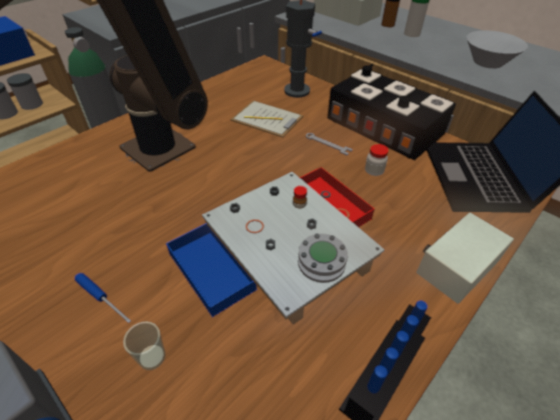

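Top view: the blue bin is under the right (−y) edge. The nuts are at about (268,189), (314,200), (260,248) and (306,259), the jar cap at (253,217), the gasket at (307,228) and the viewport at (296,152). The scene view agrees.

Run:
```python
from h import *
import pickle
c=pickle.load(open('top0.pkl','rb')); s=pickle.load(open('scene0.pkl','rb'))
f=c['frame']; hsv=cv2.cvtColor(f,cv2.COLOR_RGB2HSV)
m=((hsv[...,1]<40)&(hsv[...,2]>120)).astype(np.uint8); m[:, :200]=0;m[:,370:]=0;m[:115]=0;m[290:]=0
cs=max(cv2.findContours(m,0,2)[0],key=cv2.contourArea)
P=np.array([onz(c,*p,.075)[:2] for p in cs[:,0]],np.float32)
(ce,sz,a)=cv2.minAreaRect(P); print(ce,sz,a); B=cv2.boxPoints((ce,sz,a)); print(B)
# stand x axis = long side pointing +x
e=[B[1]-B[0],B[2]-B[1]]; L=max(e,key=np.linalg.norm); L=L*np.sign(L[0]); L/=np.linalg.norm(L)
yw=np.arctan2(L[1],L[0]); o=np.array(ce)-L*.0625; print('yaw',np.degrees(yw),'origin',o)
def loc(p): d=np.array(p[:2])-o; return np.round([1e3*d@L,1e3*(d@[-L[1],L[0]])],1)
g=cv2.cvtColor(f,cv2.COLOR_RGB2GRAY)
for u,v in[(268,189),(314,200),(260,248),(306,259)]:
    w=g[v-9:v+10,u-9:u+10]<95
    h=cv2.convexHull(np.argwhere(w)[:,::-1].astype(np.int32).reshape(-1,1,2)); M=cv2.moments(h)
    q=(M['m10']/M['m00']+u-9,M['m01']/M['m00']+v-9); p=onz(c,*q,.084)
    print('nut',q,M['m00'],p[:2],loc(p),'scene px',proj(s,p))
r=((hsv[...,1]>130)&((hsv[...,0]<8)|(hsv[...,0]>172)))[205:230,243:264]
y,x=np.argwhere(r).mean(0); p=onz(c,x+243,y+205,.127); print('jar',p,loc(p),proj(s,p))
r=((hsv[...,1]>60)&(hsv[...,0]<25))[215:242,294:321]
(x,y),rr=cv2.minEnclosingCircle(np.argwhere(r)[:,::-1].astype(np.int32)); p=onz(c,x+294,y+215,.0775); print('gask',rr,p,loc(p),proj(s,p))
p=onz(c,296.5,152.5,.118);print('vp',loc(p))
im=f[120:285,180:390,::-1]; cv2.imwrite('pics/crop.png',cv2.resize(im,None,fx=3.6,fy=3.6,interpolation=2))
```

```text
(0.6401569843292236, -0.01725541055202484) (0.3003213703632355, 0.3682340979576111) 80.1858139038086
[[ 0.43313894 -0.13383521]
 [ 0.7959842  -0.196602  ]
 [ 0.847175    0.09932439]
 [ 0.48432976  0.16209118]]
yaw -9.814186 origin [ 0.57857163 -0.00660207]
nut (268.029810298103, 189.52032520325204) 61.5 [0.66515991 0.03653411] [78.  57.3] scene px (np.float64(311.996876346764), np.float64(222.67725232657338))
nut (313.9712643678161, 199.57183908045977) 58.0 [ 0.6374881  -0.08478145] [ 71.4 -67. ] scene px (np.float64(270.9767835984661), np.float64(243.3115015873741))
nut (259.7316384180791, 247.9689265536723) 59.0 [0.51076155 0.05926196] [-78.   53.3] scene px (np.float64(274.76375562257874), np.float64(189.9732769446905))
nut (305.8935574229692, 258.6358543417367) 59.5 [ 0.48202843 -0.06161759] [-85.8 -70.7] scene px (np.float64(235.27238133403313), np.float64(206.98441671676306))
jar [0.58987515 0.07398029 0.127     ] [-2.6 81.3] (np.float64(300.3562427391921), np.float64(189.29252315390417))
gask 9.013978004455566 [ 0.56271539 -0.06715665  0.0775    ] [ -5.3 -62.4] (np.float64(254.9510199298262), np.float64(225.39088200503107))
vp [181.6  -1. ]
```

View pics/crop.png

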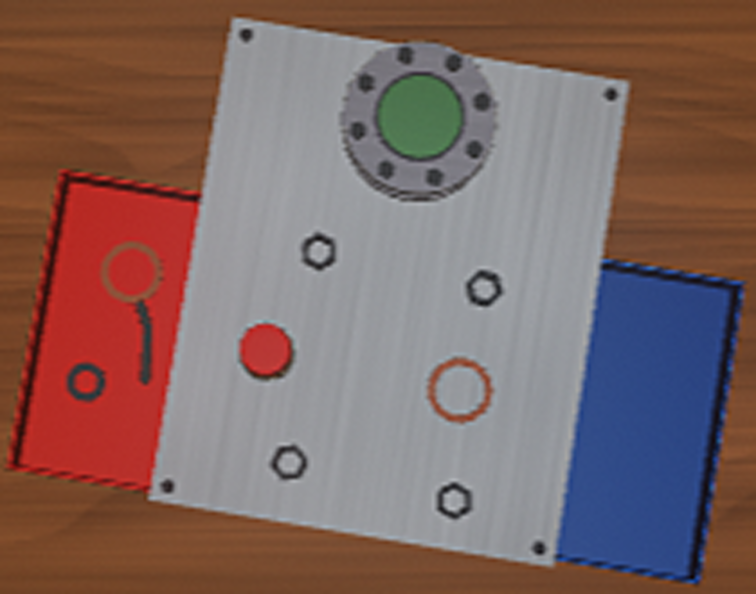

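```bash
cat >> h.py <<'E'
O=np.array([.57857,-.0066]); YAW=np.radians(-9.81); S=R.from_euler('z',YAW)
def w(x,y,z): return S.apply([x/1e3,y/1e3,0])+[O[0],O[1],z]
def go(*ts):
    s=readout.get_state(); Rt=R.from_quat(s['tcp_rot']); p=s['eef_pos']
    print('stand pos',np.round(S.inv().apply(p-[*O,0])*1e3,1),'t',s['time'],'open',s['opening'],'F',np.round(s['contact_force'],1))
    ax=S.inv().apply(Rt.as_matrix().T); print('tool axes in stand\n',np.round(ax,3))
    for t in ts:
        q=w(*t); print(t,np.round(Rt.inv().apply(q-p)*100,2)); p=q
E
python3 - <<'E'
from h import *
go((71,-29,.23),(71,-29,.08))
E
```

```text
stand pos [-310.4 -714.   230. ] t 0.1 open 1.0018359435550666 F [ 0.1  0.5 -0. ]
tool axes in stand
 [[-0.001  0.002 -1.   ]
 [ 0.387 -0.922 -0.002]
 [-0.922 -0.387 -0.   ]]
(71, -29, 0.23) [  0.13 -48.42 -61.65]
(71, -29, 0.08) [15.    0.03  0.  ]
```

drive_tool --pt "0 0 0 -8.4 0.19" --pt "0 0 0 -8.4 0.19" --pt "0 0 0 -8.4 0.19" --pt "0 0 0 -8.4 0.19" --pt "0 0 0 -8.4 0.19" --pt "0 0 0 -8.4 0.19" --pt "0 0 0 -8.4 0.19" --pt "0 0 0 -8.4 0.19" --pt "0 1 -2 0 0.19" --pt "0 2.2 -4 0 0.19" --force 20

```text
time: 1.1
eef_pos: [0.1915, -0.6049, 0.2303]
tcp_rot: [-0.542, -0.454, 0.542, -0.454]
contact_force: [0.6, -0.6, -0.0]
opening: 0.193
```

drive_tool --pt "0 2.2 -4 0 0.19" --pt "0 2.2 -4 0 0.19" --pt "0 2.2 -4 0 0.19" --pt "0 2.2 -4 0 0.19" --pt "0 2.2 -4 0 0.19" --pt "0 2.2 -4 0 0.19" --pt "0 2.2 -4 0 0.19" --pt "0 2.2 -4 0 0.19" --pt "0 2.2 -4 0 0.19" --pt "0 2.2 -4 0 0.19"

```text
time: 2.1
eef_pos: [0.4789, -0.246, 0.231]
tcp_rot: [-0.541, -0.455, 0.541, -0.455]
contact_force: [0.8, -0.1, 0.5]
opening: 0.185
```

drive_tool --pt "0 2.2 -4 0 0.19" --pt "0 2.2 -4 0 0.19" --pt "0 2.2 -4 0 0.19" --pt "0 2.2 -4 0 0.19" --pt "0 2.2 -4 0 0.19" --pt "0 1.5 -3 0 0.19" --pt "0 0.5 -1.5 0 0.19" --pt "0 0 0 0 0.19" --pt "0 0 0 0 0.19"

```text
time: 3.0
eef_pos: [0.6476, -0.0294, 0.2308]
tcp_rot: [-0.541, -0.455, 0.542, -0.455]
contact_force: [-0.3, 0.1, -0.4]
opening: 0.191
```

Run:
```python
from h import *
go((71.4,-29,.23),(71.4,-29,.08))
c=cam('wrist'); save(c,'w1.png'); print({k:v for k,v in c.items() if k!='frame'})
```

```text
stand pos [ 71.9 -10.7 230.8] t 3.0 open 0.1908888491042185 F [-0.3  0.1 -0.4]
tool axes in stand
 [[-0.001 -0.001 -1.   ]
 [ 1.    -0.001 -0.001]
 [-0.001 -1.     0.001]]
(71.4, -29, 0.23) [ 0.09 -0.04  1.83]
(71.4, -29, 0.08) [ 1.5e+01  2.0e-02 -1.0e-02]
{'vertical_fov': 65.70646984690485, 'cx': 280.80553678072255, 'cy': 210.10229162388228, 'eye': array([0.66075633, 0.04184609, 0.37281913]), 'orientation': array([-0.14401654,  0.01313179, -0.08456639,  0.9858678 ]), 'f': np.float64(325.19226210127806)}
```

View pics/w1.png

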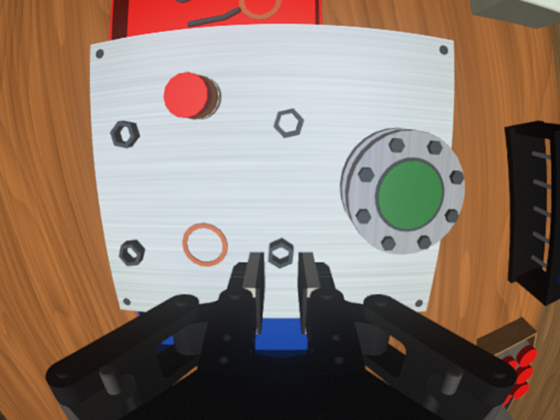

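Wrist view: the near-flange nut at (281,253) sits on the centreline of the finger gap. I'll narrow the gap, lower the tool and push.

drive_tool --pt "2 0 0.5 0 0.12" --pt "4 0 0.5 0 0.12" --pt "4 0 0 0 0.12" --pt "3 0 0 0 0.12" --pt "1.5 0 0 0 0.12" --pt "0.5 0 0 0 0.12" --pt "0 0 0 0 0.12" --pt "0 0 0 0 0.12"

```text
time: 3.85
eef_pos: [0.648, -0.0392, 0.0837]
tcp_rot: [0.542, 0.454, -0.54, 0.456]
contact_force: [0.5, -0.3, -0.5]
opening: 0.122
```

Run:
```python
from h import *
go((71.4,-155,.08))
c=cam('wrist'); save(c,'w2.png')
```

```text
stand pos [ 73.9 -20.3  83.7] t 3.85 open 0.12174914828361916 F [ 0.5 -0.3 -0.5]
tool axes in stand
 [[ 0.004 -0.    -1.   ]
 [ 1.    -0.001  0.004]
 [-0.001 -1.     0.   ]]
(71.4, -155, 0.08) [ 0.37 -0.24 13.47]
```

View pics/w2.png

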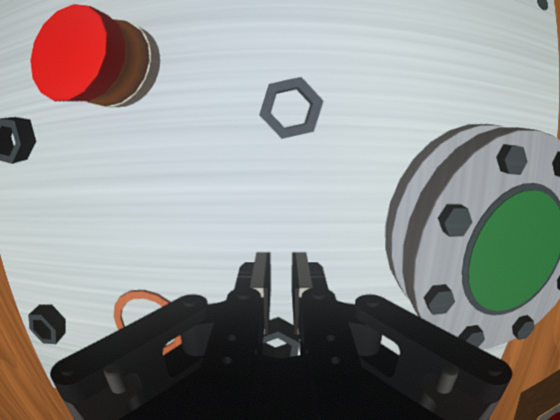

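The nut is at (279,338), still centred ahead of the fingers. Now the push.

drive_tool --pt "0.2 -0.2 0.3 0 0.12" --pt "0.1 0 0.8 0 0.12" --pt "0 0 1.2 0 0.12" --pt "0 0 1.5 0 0.12" --pt "0 0 1.5 0 0.12" --pt "0 0 1.5 0 0.12" --pt "0 0 1.5 0 0.12" --pt "0 0 1.5 0 0.12" --pt "0 0 1.5 0 0.12" --pt "0 0 1.2 0 0.12"

```text
time: 4.9
eef_pos: [0.6229, -0.163, 0.0783]
tcp_rot: [-0.541, -0.455, 0.541, -0.455]
contact_force: [0.1, 0.1, 0.1]
opening: 0.123
```

drive_tool --pt "0 0 1 0 0.12" --pt "0 0 0 0 0.12" --pt "0 0 0 0 0.12" --pt "0 0 0 0 0.12"

```text
time: 5.3
eef_pos: [0.6215, -0.1707, 0.0782]
tcp_rot: [0.541, 0.455, -0.541, 0.455]
contact_force: [0.1, -0.1, -1.1]
opening: 0.119
```

Run:
```python
from h import *
go((78,100,.15),(78,100,.08),(-85.8,-25,.08))
c=cam('scene'); save(c,'s2.png'); t=cam('top');save(t,'t2.png')
cv2.imwrite('pics/m2.png',np.vstack([cv2.resize(c['frame'][140:340,150:400,::-1],(700,560))]))
```

```text
stand pos [  70.2 -154.4   78.2] t 5.3 open 0.1190752271259733 F [ 0.1 -0.1 -1.1]
tool axes in stand
 [[-0.  0. -1.]
 [ 1. -0. -0.]
 [-0. -1. -0.]]
(78, 100, 0.15) [ -7.17   0.77 -25.44]
(78, 100, 0.08) [7. 0. 0.]
(-85.8, -25, 0.08) [ -0.   -16.38  12.51]
```

View pics/m2.png

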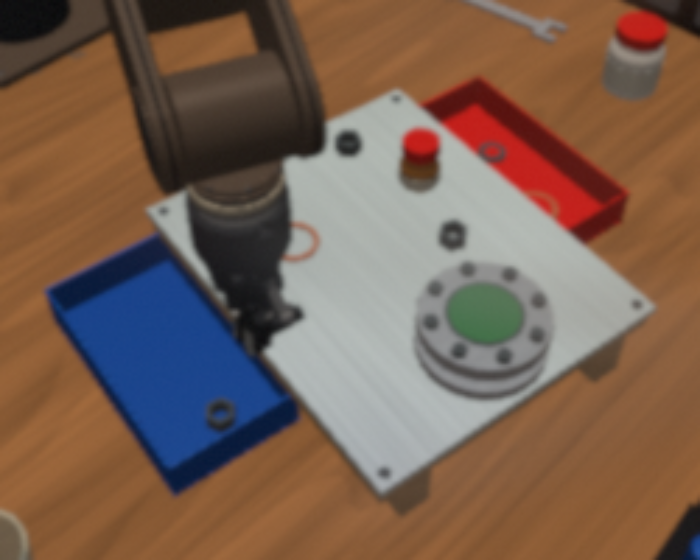

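The first nut is in the blue bin and the rest are untouched. Next is the inner far nut.

drive_tool --pt "-3 0 0 0 0.12" --pt "-4 0 -2 0 0.12" --pt "0 0.4 -4 0 0.12" --pt "0 0.4 -4 0 0.12" --pt "0 0 -4 0 0.12" --pt "0 0 -4 0 0.12" --pt "0 0 -4 0 0.12" --pt "0 0 -2.5 0 0.12" --pt "0 0 -1 0 0.12" --pt "0 0 0 0 0.12"

```text
time: 6.4
eef_pos: [0.6729, 0.08, 0.1482]
tcp_rot: [-0.54, -0.456, 0.541, -0.456]
contact_force: [0.6, 0.4, -0.5]
opening: 0.116
```

drive_tool --pt "2 0 0 0 0.12" --pt "3 0 0 0 0.12" --pt "1.3 0 0 0 0.12" --pt "0.4 0 0 0 0.12" --pt "0 0 0 0 0.12" --pt "0 0 0 0 0.12"

```text
time: 7.0
eef_pos: [0.674, 0.0781, 0.0828]
tcp_rot: [0.542, 0.454, -0.541, 0.456]
contact_force: [0.6, -0.1, 0.5]
opening: 0.117
```

Run:
```python
from h import *
go((78,-155,.08))
```

```text
stand pos [79.6 99.8 82.8] t 7.0 open 0.11699123501061615 F [ 0.6 -0.1  0.5]
tool axes in stand
 [[ 0.002  0.    -1.   ]
 [ 1.    -0.001  0.002]
 [-0.001 -1.    -0.   ]]
(78, -155, 0.08) [ 0.28 -0.13 25.48]
```

drive_tool --pt "0.1 -0.1 0.6 0 0.12" --pt "0 0 0.8 0 0.12" --pt "0 0 1.2 0 0.12" --pt "0 0 1.5 0 0.12" --pt "0 0 1.5 0 0.12" --pt "0 0 1.5 0 0.12" --pt "0 0 1.5 0 0.12" --pt "0 0 1.5 0 0.12" --pt "0 0 1.5 0 0.12" --pt "0 0 1.5 0 0.12"

```text
time: 8.0
eef_pos: [0.6493, -0.0516, 0.0803]
tcp_rot: [-0.541, -0.455, 0.541, -0.455]
contact_force: [0.2, -0.4, -0.7]
opening: 0.115
```

drive_tool --pt "0 0 1.5 0 0.12" --pt "0 0 1.5 0 0.12" --pt "0 0 1.5 0 0.12" --pt "0 0 1.5 0 0.12" --pt "0 0 1.5 0 0.12" --pt "0 0 1.2 0 0.12" --pt "0 0 1.2 0 0.12" --pt "0 0 1.2 0 0.12" --pt "0 0 1.2 0 0.12" --pt "0 0 0.1 0 0.12"

```text
time: 9.0
eef_pos: [0.6282, -0.174, 0.0804]
tcp_rot: [-0.541, -0.455, 0.542, -0.455]
contact_force: [-0.5, -0.8, 0.8]
opening: 0.121
```

drive_tool --pt "0 0 0 0 0.12" --pt "0 0 0 0 0.12" --pt "0 0 0 0 0.12" --pt "-1 0 0 0 0.12" --pt "-3 0 0 0 0.12" --pt "-3 0 0 0 0.12" --pt "0 0 0 0 0.12"

```text
time: 9.7
eef_pos: [0.6317, -0.1735, 0.1573]
tcp_rot: [0.543, 0.452, -0.539, 0.459]
contact_force: [0.5, -0.4, 0.3]
opening: 0.123
```

Run:
```python
from h import *
go((-85.8,-25,.15),(-85.8,-25,.08))
c=cam('scene')
cv2.imwrite('pics/m3.png',cv2.resize(c['frame'][140:340,150:400,::-1],(700,560)))
```

```text
stand pos [  80.8 -155.4  157.3] t 9.7 open 0.12287235497164406 F [ 0.5 -0.4  0.3]
tool axes in stand
 [[ 0.011 -0.003 -1.   ]
 [ 1.    -0.     0.011]
 [-0.    -1.     0.003]]
(-85.8, -25, 0.15) [  0.51 -16.67 -13.03]
(-85.8, -25, 0.08) [ 7.   -0.08 -0.02]
```

View pics/m3.png

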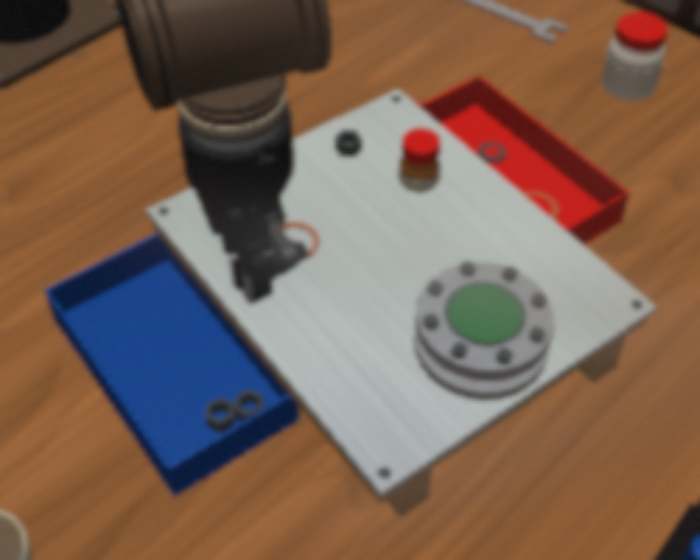

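Two nuts are in the blue bin and the far band is clear. Next is the outer near nut.

drive_tool --pt "0 -1.5 -1.2 0 0.12" --pt "0 -3 -2.4 0 0.12" --pt "0 -3 -2.4 0 0.12" --pt "0 -3 -2.4 0 0.12" --pt "0 -3 -2.4 0 0.12" --pt "0 -2 -1.5 0 0.12" --pt "0 -1 -0.7 0 0.12" --pt "0 0 0 0 0.12" --pt "0 0 0 0 0.12"

```text
time: 10.65
eef_pos: [0.4886, -0.0165, 0.1504]
tcp_rot: [0.541, 0.455, -0.541, 0.455]
contact_force: [0.2, 0.6, -0.0]
opening: 0.119
```

Run:
```python
from h import *
go((-85.8,-25,.08))
```

```text
stand pos [-86.9 -25.1 150.4] t 10.65 open 0.11884110313322974 F [ 0.2  0.6 -0. ]
tool axes in stand
 [[ 0.001 -0.    -1.   ]
 [ 1.    -0.001  0.001]
 [-0.001 -1.     0.   ]]
(-85.8, -25, 0.08) [ 7.04  0.11 -0.01]
```

drive_tool --pt "2 0.1 0 0 0.12" --pt "3 0 0 0 0.12" --pt "1.5 0 0 0 0.12" --pt "0.4 0 0 0 0.12" --pt "0 0 0 0 0.12" --pt "0 0 0 0 0.12"

```text
time: 11.25
eef_pos: [0.4903, -0.0169, 0.0823]
tcp_rot: [0.542, 0.454, -0.541, 0.456]
contact_force: [-0.5, -0.2, 0.3]
opening: 0.12
```

Run:
```python
from h import *
go((-85.8,-155,.08))
```

```text
stand pos [-85.2 -25.2  82.3] t 11.25 open 0.1204385533099327 F [-0.5 -0.2  0.3]
tool axes in stand
 [[ 0.002 -0.    -1.   ]
 [ 1.    -0.002  0.002]
 [-0.002 -1.     0.   ]]
(-85.8, -155, 0.08) [ 0.23 -0.04 12.98]
```

drive_tool --pt "0.1 0 0.5 0 0.12" --pt "0 0 0.8 0 0.12" --pt "0 0 1.2 0 0.12" --pt "0 0 1.5 0 0.12" --pt "0 0.1 1.5 0 0.12" --pt "0 0.1 1.5 0 0.12" --pt "0 0.1 1.2 0 0.12" --pt "0 0.1 1.2 0 0.12" --pt "0 0 1.2 0 0.12" --pt "0 0 1.2 0 0.12"

```text
time: 12.25
eef_pos: [0.4726, -0.1342, 0.0804]
tcp_rot: [-0.541, -0.455, 0.541, -0.455]
contact_force: [1.4, -0.2, 0.4]
opening: 0.12
```

drive_tool --pt "0 0 1.2 0 0.12" --pt "0 0 0 0 0.12" --pt "0 0 0 0 0.12" --pt "0 0 0 0 0.12" --pt "-2 0 0 0 0.12" --pt "-4 0 0 0 0.12" --pt "-1 0 -2 0 0.12" --pt "0 0 -3 0 0.12" --pt "0 0 0 0 0.12" --pt "0 0 0 0 0.12"

```text
time: 13.25
eef_pos: [0.4791, -0.095, 0.1501]
tcp_rot: [-0.54, -0.456, 0.541, -0.456]
contact_force: [-0.6, 0.4, 0.4]
opening: 0.12
```

Run:
```python
from h import *
go((-78,97,.15),(-78,97,.08))
c=cam('scene')
cv2.imwrite('pics/m4.png',cv2.resize(c['frame'][140:340,150:400,::-1],(700,560)))
```

```text
stand pos [ -82.9 -104.   150.1] t 13.25 open 0.12023350557457625 F [-0.6  0.4  0.4]
tool axes in stand
 [[-0.    -0.    -1.   ]
 [ 1.     0.001 -0.   ]
 [ 0.001 -1.     0.   ]]
(-78, 97, 0.15) [ 1.00e-02  5.20e-01 -2.01e+01]
(-78, 97, 0.08) [ 7.  0. -0.]
```

View pics/m4.png

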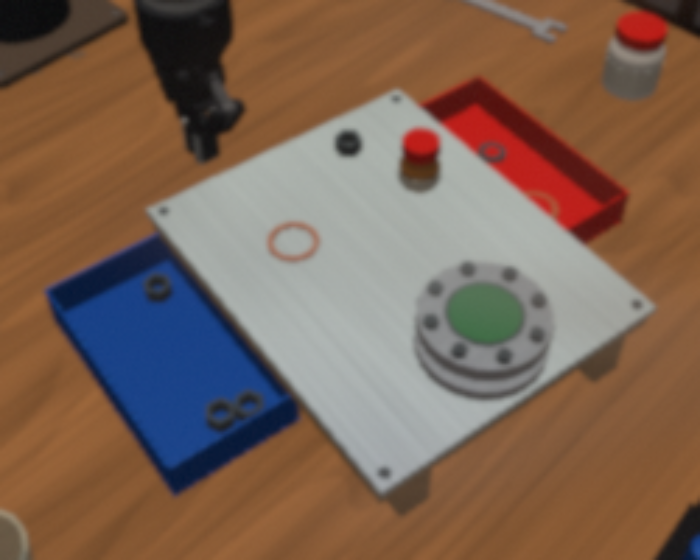

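Three nuts are in the blue bin. Now the last one.

drive_tool --pt "0 0.2 -2 0 0.12" --pt "0 0.2 -4 0 0.12" --pt "0 0 -4 0 0.12" --pt "0 0 -4 0 0.12" --pt "0 0 -3 0 0.12" --pt "0 0 -2 0 0.12" --pt "0 0 -1 0 0.12" --pt "0 0 0 0 0.12" --pt "0 0 0 0 0.12"

```text
time: 14.2
eef_pos: [0.5174, 0.0997, 0.15]
tcp_rot: [-0.541, -0.455, 0.542, -0.455]
contact_force: [0.0, -0.9, -0.4]
opening: 0.119
```

drive_tool --pt "2 0 0 0 0.12" --pt "3 0 0 0 0.12" --pt "1.5 0 0 0 0.12" --pt "0.4 0 0 0 0.12" --pt "0 0 0 0 0.12" --pt "0 0 0 0 0.12"

```text
time: 14.8
eef_pos: [0.5185, 0.1003, 0.0825]
tcp_rot: [0.542, 0.455, -0.541, 0.456]
contact_force: [0.0, 0.4, 0.5]
opening: 0.116
```

Run:
```python
from h import *
go((-78,-155,.08))
```

```text
stand pos [-77.4  95.1  82.5] t 14.8 open 0.1161539359562849 F [0.  0.4 0.5]
tool axes in stand
 [[ 0.002  0.    -1.   ]
 [ 1.    -0.001  0.002]
 [-0.001 -1.    -0.   ]]
(-78, -155, 0.08) [ 2.500e-01 -2.000e-02  2.501e+01]
```

drive_tool --pt "0.1 0 0.6 0 0.12" --pt "0 0 0.8 0 0.12" --pt "0 0 1.2 0 0.12" --pt "0 0 1.5 0 0.12" --pt "0 0 1.5 0 0.12" --pt "0 0 1.5 0 0.12" --pt "0 0 1.5 0 0.12" --pt "0 0 1.5 0 0.12" --pt "0 0 1.5 0 0.12" --pt "0 0 1.5 0 0.12"

```text
time: 15.8
eef_pos: [0.4946, -0.0301, 0.0804]
tcp_rot: [0.541, 0.455, -0.541, 0.455]
contact_force: [0.2, 0.8, 0.5]
opening: 0.121
```

drive_tool --pt "0 0 1.5 0 0.12" --pt "0 0 1.5 0 0.12" --pt "0 0 1.5 0 0.12" --pt "0 0 1.5 0 0.12" --pt "0 0.1 1.2 0 0.12" --pt "0 0.1 1.2 0 0.12" --pt "0 0.1 1.2 0 0.12" --pt "0 0 1.2 0 0.12" --pt "0 0 1.1 0 0.12" --pt "0 0 0 0 0.12"

```text
time: 16.8
eef_pos: [0.4776, -0.1475, 0.0804]
tcp_rot: [-0.541, -0.455, 0.541, -0.455]
contact_force: [0.2, 0.2, -0.6]
opening: 0.118
```

drive_tool --pt "0 0 0 0 0.12" --pt "0 0 0 0 0.12" --pt "-2 0 0 0 0.12" --pt "-4 0 0 0 0.12" --pt "-4 0 0 0 0.12" --pt "-2 0 0 0 0.12" --pt "0 0 0 0 0.12" --pt "0 0 0 0 0.12"

```text
time: 17.6
eef_pos: [0.4774, -0.1457, 0.1999]
tcp_rot: [-0.541, -0.455, 0.541, -0.455]
contact_force: [-0.2, 0.5, -0.9]
opening: 0.119
```

Run:
```python
from h import *
go()
c=cam('scene')
cv2.imwrite('pics/m5.png',cv2.resize(c['frame'][120:360,120:420,::-1],(750,600)))
import pickle
a=pickle.load(open('scene0.pkl','rb'))['frame'].astype(int)
for n,(u,v) in dict(jar=(300,193),gasket=(255,226)).items():
    print(n,np.abs(a-c['frame'])[v-14:v+14,u-14:u+14].mean())
```

```text
stand pos [ -76.  -154.3  199.9] t 17.6 open 0.11927183846654846 F [-0.2  0.5 -0.9]
tool axes in stand
 [[-0.  0. -1.]
 [ 1. -0. -0.]
 [-0. -1. -0.]]
jar 1.0148809523809523
gasket 1.411139455782313
```

View pics/m5.png

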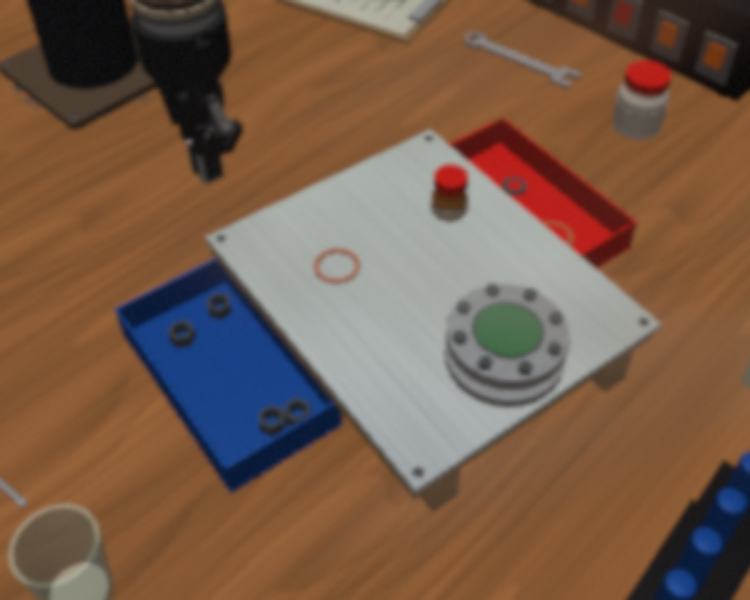

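All four nuts are in the blue bin, at (180,334), (218,306), (271,420) and (297,410). The plate holds only the jar and gasket, both unmoved.

```bash
python3 -c "
from h import *
print(sign_off())"
```

```text
the job is handed in; nothing more can be done
None
```

I swept all four nuts off the plate's right edge into the blue bin with nearly shut fingertips. Each nut got its own straight push, the outer nut of each band first, with no pinching or lifting. I handed the job in at about 17.7 s.

**Nuts:** The last scene picture shows four nuts lying in the blue bin. None are on the plate or bench. The red bin holds only the scrap that was there at the start.

**Jar and gasket:** The before and after pictures match at both places to within about 1 grey level, so neither moved.

**Forces and arm:** Contact force readings, taken at the end of each move, stayed under 2 N. The arm was clear of everything at the end, with the fingertips about 20 cm above the bench.

No check failed or disagreed. The white jar, wrench and beaker looked unmoved in that picture, but I did not measure them. The screwdriver was mostly out of that last crop. The arm only passed well above that area.

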